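# Pack the weld-fixture caddy

### The arm

A 6-joint arm with a two-finger parallel gripper is mounted at the origin on the work surface. World frame = base frame: x ahead of the robot, y to its left, z up, the work surface at z = 0. Lengths are in m, angles in rad, forces in N, time in s.
With the tool pointing down it reaches from about 0.375 to 0.975 m from the base axis. Payload 3.8 kg.
Tool frame: the origin (TCP) lies on the mounting face of the last link; the fingertips stand 173 mm ahead of it and the grasp point (between the pads) lies 155 mm ahead of it; z points along the fingers, y is the line along which they close (so a half turn about z gives the same grasp; the last joint's range is limited). The gripper opens to 85 mm and grips with 20 to 120 N. Pads are 22 mm wide; open, the fingers measure 114 mm over their backs; the gripper's body (76 mm by 85 mm) begins 54 mm behind the grasp point. The pads swing forward as they close: fully open they stand 13 mm farther back than shut.
Start: joints at [-1.22, 0.264, 1.604, -0, 1.274, -0.037], TCP at [0.255, -0.625, 0.405] pointing down, gripper open.
Joint ranges: [-2.63, 2.63], [-0.94, 2.18], [0.31, 2.57], [-1.31, 4.45], [0, 2.66], [-2.55, 2.55]. Speed limits (rad/s): [2.57, 2.57, 3.14, 3.14, 3.14, 3.14].

### API

Orientations are given as a rotation vector (axis times angle).
In Python, from workcell import bot gives the robot as it stands.
- The arm moves only by the tool drive_tool, never from a script. Its argument "increments" is a list of rows, each an object with "delta_pos": the shift along the tool's x, y, z in mm, a list of three; "turn": the turn about the tool's z in rad; "jaw": the opening, from -1 (shut) to 1 (fully open). A call has 1 to 8 rows; each row shifts and turns the commanded pose from where the row before left it, along the tool's axes as they then stand; what a row does not reach is not made up. A row lasts 1/12 s, in which the tool goes at most 41.7 mm and 7.16 degrees, less where a joint would pass 70% of its speed; a pose out of reach is approached as far as the arm can. A call is refused whole if a number of a shift passes 41.7 or a number of a turn 0.125, either way. A call with a gripper value outside its range is refused whole. The fingers move at their own pace and stop on an object; "grip_force" is the grip in N (left out, the last holds). Time passes only in rows, so rows that do not move let the fingers close. It gives the time, the measured TCP pose, the force, the opening and the grip force at its end, in the units of the state.
- bot.read_state(): the state, without advancing time (a new reading comes with each control period).
- bot.read_camera(name): name is "scene" or "top" or "wrist"; returns a dict with "pixels" (384x512x3 uint8, red, green, blue), "fovy" (degrees; the focal length in pixels is half the picture's height over the tangent of half this angle, whatever the lens; pixels are square), "cx", "cy" (the principal point, pixels), "camera_from_world" (4x4, takes a point from world to camera coordinates); the wrist camera has in their place "hand_eye" (4x4, takes a point from camera to tool coordinates, whose origin is the TCP and whose axes are the flange's). Camera axes: x right, y down, z forward; pixel columns grow to the right and rows downward; lengths in m; the calibration is good to about 2 mm. The wrist camera is an equidistant fisheye: a pixel r from the principal point sees the ray r / f radians off the axis. A picture is of the moment at which its call begins: read the wrist's pose just before it. There is no depth.
- bot.finish_job(): hands the job in; it is judged then, once.
The state is a dict: "time": time; "q": joint angles; "joint_vel": joint speeds; "joint_torque": joint torques, N m; "tool_pos": TCP position; "tcp_rot": TCP orientation; "wrist_force": force on the tool from outside, world axes, zero at the start; "torque": the same for the moment, N m; "width": opening from 0.0 (shut) to 1.0 (fully open); "grip_force": force on a finger pad.
Only numpy, scipy, OpenCV 4.12 (cv2) and the standard library are available. Lean on these libraries where they do the work, as an engineer would, in place of code of your own. Each camera call takes 0.05 s, during which the arm holds its last target. There are 200 camera calls.

### The job

Put the four fixture pieces lying about the welding bench into the grey caddy, each upright and fully down in its own holder: the bored collar over the post, the V-block (groove up) in the oblong pocket, the angle stop on its foot in the square pocket and the screw jack in the round pocket. Leave the look-alikes, the solid slug and the plain block, standing where they are.

Things in the scene. Friction and masses are not known exactly. Their poses are not given: they have to be found in the camera images.
- collar: Steel spacer collar, a thick ring: outside diameter 56, bore 32 right through, height 40 mm, about 0.5 kg. Stands on end; origin at the centre of its underside, z up along the bore.
- vee_block: Steel V-block: 62 mm long (its x), 36 mm wide (its y), 38 mm high, about 0.5 kg, with a 90 degree V groove 38 mm wide and 19 mm deep across the middle of its top, running along y. The two long side faces (normal to y) are flat and parallel. Origin at the centre of its underside, z up.
- angle_stop: Steel angle stop (L bracket), about 0.3 kg: foot 50 x 50 x 8 mm lying flat with two dark holes, and an upright leg 8 mm thick (along x), 50 mm wide (along y), reaching to 56 mm above the underside, along the foot's +x edge (middle of the leg's thickness at x = +21 mm). Origin at the centre of the foot's underside, z up.
- screw_jack: Small steel screw jack: round foot of diameter 50 and 12 mm high, tapering by 17 mm height to an upright stem of diameter 26 that ends at 67 mm, about 0.36 kg. Origin at the centre of its underside, z up along the stem.
- solid_slug: Look-alike of the collar, does not belong in the caddy: solid steel round, diameter 56, height 40 mm, no bore. Origin at the centre of its underside.
- plain_block: Look-alike of the V-block, does not belong in the caddy: plain steel block 62 (x) x 36 (y) x 38 mm high with a flat top. Origin at the centre of its underside.
- post_holder: Caddy holder with an upright post. Fixed in the grey caddy. Base 100 x 100 x 5 mm; origin at the centre of its underside (5 mm above the work surface), z up, sides along x and y. The post, on the centre, has diameter 14 and stands 30 mm above the base's top (tip 35 mm above the origin). For the collar. The four holders stand 104 mm apart in a 2 x 2 square; the caddy's outer wall is 22 mm high.
- oblong_holder: Caddy holder with a rectangular pocket. Fixed in the grey caddy. Base 100 x 100 x 5 mm; origin at the centre of its underside (5 mm above the work surface), z up, sides along x and y. On it a rim 3 mm thick and 12 mm high round a pocket of 78 mm (along x) by 52 mm (along y), centred; the pocket's floor is 5 mm above this origin. For the V-block.
- square_holder: Caddy holder with a square pocket. Fixed in the grey caddy. Base 100 x 100 x 5 mm; origin at the centre of its underside (5 mm above the work surface), z up, sides along x and y. On it a rim 3 mm thick and 12 mm high round a pocket of 66 x 66 mm, centred; the pocket's floor is 5 mm above this origin. For the angle stop.
- round_holder: Caddy holder with a round pocket. Fixed in the grey caddy. Base 100 x 100 x 5 mm; origin at the centre of its underside (5 mm above the work surface), z up, sides along x and y. On it a round rim 3 mm thick and 12 mm high round a pocket of diameter 66 mm, centred; the pocket's floor is 5 mm above this origin. For the screw jack.
Mind the look-alikes: they are no part of the job. Leave any brown, green or orange look-alike of the vee_block alone.

How it is judged:
At the end, for the whole second after the job is handed in: Collar, V-block, angle stop and screw jack each within 14 mm sideways of the centre of its own holder, underside 3 to 8 mm above the holder origin, upright within 0.1 rad and at rest; slug and plain block within 30 mm of where they started and upright within 0.1 rad (horizontal distance between collar and post_holder below 0.014 m and z of collar in the frame of post_holder between 0.003 and 0.008 m and angle between each of collar, vee_block, angle_stop, screw_jack, solid_slug, plain_block's own z axis and vertical below 0.1 rad and linear speed of each of collar, vee_block, angle_stop, screw_jack below 0.02 m/s and angular speed of each of collar, vee_block, angle_stop, screw_jack below 0.2 rad/s and horizontal distance between vee_block and oblong_holder below 0.014 m and z of vee_block in the frame of oblong_holder between 0.003 and 0.008 m and horizontal distance between angle_stop and square_holder below 0.014 m and z of angle_stop in the frame of square_holder between 0.003 and 0.008 m and horizontal distance between screw_jack and round_holder below 0.014 m and z of screw_jack in the frame of round_holder between 0.003 and 0.008 m and distance of each of solid_slug, plain_block from where it was at the start of the episode below 0.03 m); the robot touches nothing.
It fails at once if the solid slug is moved more than 30 mm (distance of solid_slug from where it was at the start of the episode above 0.03 m).
It fails at once if the plain block is moved more than 30 mm (distance of plain_block from where it was at the start of the episode above 0.03 m).
It also fails if it takes over 96 s, if anything falls off the work surface, if the arm or the gripper's body presses on something with over 40 N, if the wrist force passes 120 N, or if a joint passes its speed limit or range.

## Working session

There is one attempt and no reset: what is moved stays moved. The work goes in short steps, Python scripts to look and compute and a tool call to move; the robot and the scene stay as the last step left them, time stands still between calls to the robot, and variables do not carry over. Pictures are saved under pics/ and viewed, at most 14 in all, crops included, and the job is handed in when it is done.

Besides the shell and the picture viewer there is one more tool, called after "Call:" in YAML: its name, and indented under it one key for each argument. drive_tool: Moves the arm, as the interface text tells. Its arguments: {"type":"object","properties":{"increments":{"type":"array"},"grip_force":{"type":"number"}},"required":["increments"]}

```bash
mkdir -p pics; cat > h.py <<'E'
import numpy as np, cv2
from workcell import bot
def snap(n,f,crop=None,s=1):
    c=bot.read_camera(n); im=c["pixels"][:,:,::-1]
    np.savez(f"pics/{f}.npz",**{k:v for k,v in c.items()})
    save(im,f,crop,s); return c
def save(im,f,crop=None,s=1):
    if crop: x0,y0,x1,y1=crop; im=im[y0:y1,x0:x1]
    cv2.imwrite(f"pics/{f}.png",cv2.resize(im,None,fx=s,fy=s,interpolation=cv2.INTER_CUBIC))
def px2w(c,u,v,z):
    f=192/np.tan(np.radians(float(c["fovy"]))/2); T=np.linalg.inv(c["camera_from_world"])
    d=T[:3,:3]@np.array([(u-c["cx"])/f,(v-c["cy"])/f,1]); o=T[:3,3]
    return o+d*(z-o[2])/d[2]
def w2px(c,p):
    f=192/np.tan(np.radians(float(c["fovy"]))/2); q=c["camera_from_world"]@np.r_[p,1]
    return q[:2]/q[2]*f+[c["cx"],c["cy"]]
E
python3 - <<'E'
from h import *
c=snap("top","top0",None,1.5); print(c["fovy"],c["cx"],c["cy"]); print(c["camera_from_world"])
c=snap("scene","sc0",None,1.5)
print(bot.read_state())
E
```

```text
50.10721651883118 257.1556386251159 191.80199539235383
[[-0.029973   -0.99949108  0.01091764  0.01551194]
 [-0.99553304  0.02887241 -0.08989075  0.57044618]
 [ 0.08952978 -0.01356317 -0.99589179  0.90121469]
 [ 0.          0.          0.          1.        ]]
{'time': 0.1, 'q': array([-1.21991029e+00,  2.64651487e-01,  1.60527892e+00, -1.81149666e-05,
        1.27372468e+00, -3.68989838e-02]), 'joint_vel': array([ 0.00075077, -0.00133925, -0.00446546,  0.00099351,  0.0004338 ,
        0.0014513 ]), 'joint_torque': array([-1.91995541e-04, -5.16707826e+01, -3.68588805e+01, -1.29112946e-04,
        6.25374276e-03, -1.04028743e-05]), 'tool_pos': array([ 0.25512599, -0.62457106,  0.40348151]), 'tcp_rot': array([-3.08072653e+00, -6.04938011e-01,  5.33040832e-04]), 'wrist_force': array([-0.4509859 ,  0.37347377,  0.35497783]), 'torque': array([ 0.02892548,  0.04118986, -0.03563762]), 'grip_force': 0.0, 'width': 1.0008979624308223}
```

View pics/top0.png

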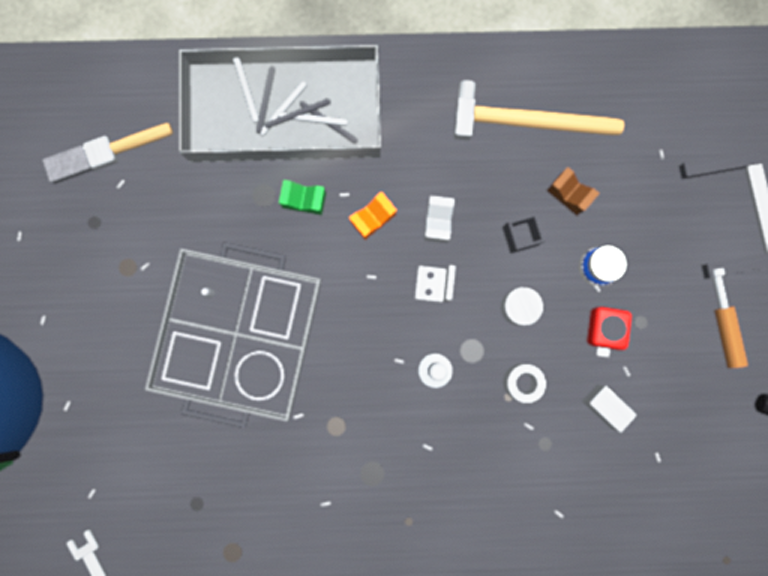

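View pics/sc0.png

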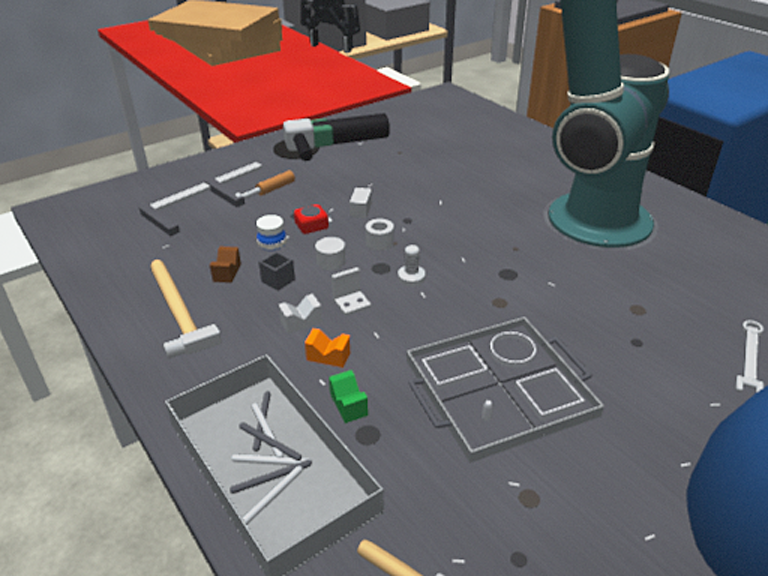

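The top view (1.5×) shows the white V-block at about (440,217), the angle stop at (435,284) and the jack at (435,371). The slug is at (524,306), the collar at (526,384), the plain block at (613,409) and the caddy at about (233,335). Next I'll enlarge the crops.

```bash
python3 - <<'E'
from h import *
c=np.load("pics/top0.npz"); im=c["pixels"][:,:,::-1]
save(im,"cr1",(265,120,385,280+0),5) if 0 else None
save(im,"cr1",(270,120,380,280),3.7) if 0 else None
a=cv2.resize(im[125:275,272:372],None,fx=4,fy=4,interpolation=cv2.INTER_CUBIC)
b=cv2.resize(im[160:285,95:220],None,fx=3.2,fy=3.2,interpolation=cv2.INTER_CUBIC)
cv2.imwrite("pics/cr.png",np.hstack([a,np.pad(b,((0,600-b.shape[0]),(0,0),(0,0)))]))
E
```

```text
(no output)
```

View pics/cr.png

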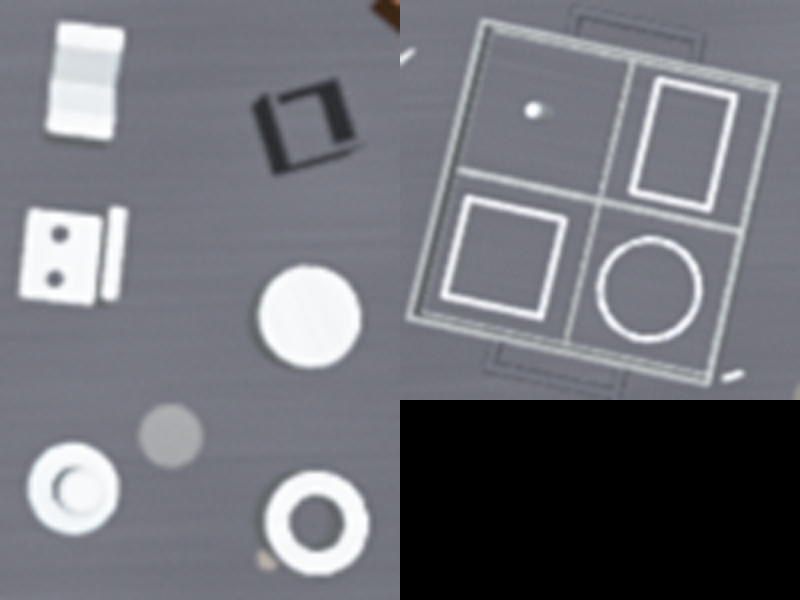

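```bash
python3 - <<'E'
from h import *
c=np.load("pics/top0.npz")
L=lambda x,y,z:px2w(c,272+(x+.5)/4-.5,125+(y+.5)/4-.5,z)
R=lambda x,y,z:px2w(c,95+(x-400+.5)/3.2-.5,160+(y+.5)/3.2-.5,z)
P=lambda n,a:print(n,np.round(1000*np.array(a),1).tolist())
def rect(n,f,pts,z):
    p=np.array([f(*q,z)[:2] for q in pts]); P(n,p.mean(0))
    e=np.roll(p,-1,0)-p; print('  len',np.round(1000*np.linalg.norm(e,axis=1),1),'ang',np.round(np.degrees(np.arctan2(e[:,1],e[:,0])),1))
rect("vee",L,[(57,22),(125,27),(113,140),(47,132)],.038)
rect("leg",L,[(109,207),(128,208),(119,300),(102,299)],.056)
P("footleft",[L(28,208,.008)[:2],L(19,296,.008)[:2]])
P("jack",[L(73,489,.012),L(82,491,.067)])
P("slug",L(310,316,.04)); P("collar",L(317,523,.04))
rect("obl",R,[(657,77),(738,95),(712,211),(629,192)],.022)
rect("sq",R,[(467,195),(567,216),(545,320),(441,298)],.022)
P("round",R(650,289,.022)); P("post",R(534,110,.04)); 
rect("caddy",R,[(482,20),(778,84),(710,384),(408,320)],.022)
P("plain",px2w(c,613/1.5,409/1.5,.038))
R_=cv2.Rodrigues(bot.read_state()["tcp_rot"])[0];print(R_.round(3))
print(np.round(bot.read_camera("wrist")["hand_eye"],3))
E
```

```text
vee [673.8, -85.0]
  len [38.5 65.  37.3 63.1] ang [-95.8 171.8  81.4  -7.2]
leg [573.6, -95.3]
  len [10.4 50.8  9.3 50.7] ang [-94.7 172.2  85.   -6.6]
footleft [[606.0, -52.2], [555.2, -45.2]]
jack [[444.6, -71.8, 12.0], [445.9, -71.7, 67.0]]
slug [537.1, -204.5, 40.0]
collar [423.3, -202.7, 40.0]
obl [547.1, 165.7]
  len [58.8 83.6 59.8 83.2] ang [-104.2  166.4   75.5  -14.3]
sq [471.3, 291.5]
  len [71.7 73.3 74.1 73.2] ang [-103.5  167.7   76.4  -14.2]
round [446.2, 190.8, 22.0]
post [572.1, 265.9, 40.0]
caddy [508.9, 228.7]
  len [215.  214.  214.6 215.2] ang [-103.9  166.1   76.4  -13.8]
plain [381.7, -328.4, 38.0]
[[ 0.926  0.378 -0.001]
 [ 0.378 -0.926  0.002]
 [ 0.    -0.002 -1.   ]]
[[-0.001 -0.951 -0.309  0.079]
 [ 1.    -0.001  0.001  0.   ]
 [-0.001 -0.309  0.951  0.03 ]
 [ 0.     0.     0.     1.   ]]
```

Call:
drive_tool:
  increments:
    - {"delta_pos": [22.5,-23.4,0],"turn": 0,"jaw": 1}
    - {"delta_pos": [22.5,-23.4,0],"turn": 0,"jaw": 1}
    - {"delta_pos": [22.5,-23.4,0],"turn": 0,"jaw": 1}
    - {"delta_pos": [22.5,-23.4,0],"turn": 0,"jaw": 1}
    - {"delta_pos": [22.5,-23.4,0],"turn": 0,"jaw": 1}
    - {"delta_pos": [22.5,-23.4,0],"turn": 0,"jaw": 1}
    - {"delta_pos": [22.5,-23.4,0],"turn": 0,"jaw": 1}
  grip_force: 60

```text
time: 0.73
tool_pos: [0.3393, -0.4121, 0.4043]
tcp_rot: [-3.082, -0.605, 0.0]
wrist_force: [0.7, 0.1, -0.2]
width: 0.998
grip_force: 0.0
```

Call:
drive_tool:
  increments:
    - {"delta_pos": [22.5,-23.4,0],"turn": 0,"jaw": 1}
    - {"delta_pos": [22.5,-23.4,0],"turn": 0,"jaw": 1}
    - {"delta_pos": [22.5,-23.4,0],"turn": 0,"jaw": 1}
    - {"delta_pos": [22.5,-23.4,0],"turn": 0,"jaw": 1}
    - {"delta_pos": [22.5,-23.4,0],"turn": 0,"jaw": 1}
    - {"delta_pos": [22.5,-23.4,0],"turn": 0,"jaw": 1}
    - {"delta_pos": [22.5,-23.4,0],"turn": 0,"jaw": 1}

```text
time: 1.32
tool_pos: [0.423, -0.2009, 0.4045]
tcp_rot: [-3.083, -0.605, 0.0]
wrist_force: [0.1, 0.1, -0.0]
width: 1.003
grip_force: 0.0
```

Call:
drive_tool:
  increments:
    - {"delta_pos": [0,0,17],"turn": 0.105,"jaw": 1}
    - {"delta_pos": [0,0,17],"turn": 0.105,"jaw": 1}
    - {"delta_pos": [0,0,17],"turn": 0.105,"jaw": 1}
    - {"delta_pos": [0,0,17],"turn": 0.105,"jaw": 1}
    - {"delta_pos": [0,0,17],"turn": 0.105,"jaw": 1}
    - {"delta_pos": [0,0,17],"turn": 0.107,"jaw": 1}
    - {"delta_pos": [0,0,0],"turn": 0,"jaw": 1}

```text
time: 1.9
tool_pos: [0.4212, -0.2015, 0.2989]
tcp_rot: [-3.115, 0.386, 0.011]
wrist_force: [-0.5, 0.8, 0.7]
width: 1.003
grip_force: 0.0
```

```bash
cat >> h.py <<'E'
def to(x,y,z=None,st=None):
    s=st or bot.read_state(); R=cv2.Rodrigues(s["tcp_rot"])[0]; p=s["tool_pos"]*1000
    d=np.array([x,y,p[2] if z is None else z])-p
    print("t%.2f"%s["time"],"pos",p.round(1),"yawx",np.degrees(np.arctan2(R[1,0],R[0,0])).round(2),"w%.3f"%s["width"],"gf%.0f"%s["grip_force"],"F",s["wrist_force"].round(1),"tool delta",(R.T@d).round(1))
E
python3 - <<'E'
from h import *
to(423.3,-202.7,187); print(bot.read_state()["q"].round(2))
E
```

```text
t1.90 pos [ 421.2 -201.5  298.9] yawx -14.13 w1.003 gf0 F [-0.5  0.8  0.7] tool delta [  3.1   0.9 111.9]
[-0.5  -0.04  2.14 -0.    1.04  1.32]
```

Call:
drive_tool:
  increments:
    - {"delta_pos": [2.5,1,20],"turn": 0,"jaw": 1}
    - {"delta_pos": [0,0,25],"turn": 0,"jaw": 1}
    - {"delta_pos": [0,0,25],"turn": 0,"jaw": 1}
    - {"delta_pos": [0,0,25],"turn": 0,"jaw": 1}
    - {"delta_pos": [0,0,14],"turn": 0,"jaw": 1}
    - {"delta_pos": [0,0,10],"turn": 0,"jaw": 1}
    - {"delta_pos": [0,0,0],"turn": 0,"jaw": 1}

```text
time: 2.48
tool_pos: [0.4244, -0.2037, 0.1822]
tcp_rot: [-3.117, 0.38, 0.005]
wrist_force: [-1.3, -0.5, -1.0]
width: 0.999
grip_force: 0.0
```

Call:
drive_tool:
  increments:
    - {"delta_pos": [0,0,0],"turn": 0,"jaw": -1}
    - {"delta_pos": [0,0,0],"turn": 0,"jaw": -1}
    - {"delta_pos": [0,0,0],"turn": 0,"jaw": -1}
    - {"delta_pos": [0,0,0],"turn": 0,"jaw": -1}
    - {"delta_pos": [0,0,0],"turn": 0,"jaw": -1}
    - {"delta_pos": [0,0,0],"turn": 0,"jaw": -1}

```text
time: 2.98
tool_pos: [0.4263, -0.2047, 0.1856]
tcp_rot: [3.117, -0.382, 0.005]
wrist_force: [-1.2, -0.1, 6.2]
width: 0.627
grip_force: 64.9
```

```bash
python3 - <<'E'
from h import *
to(572,266.6,None)
c=snap("wrist","w1",None,1)
E
```

```text
t2.98 pos [ 426.3 -204.7  185.6] yawx -13.97 w0.627 gf65 F [-1.2 -0.1  6.2] tool delta [ 2.760e+01 -4.926e+02 -4.000e-01]
```

View pics/w1.png

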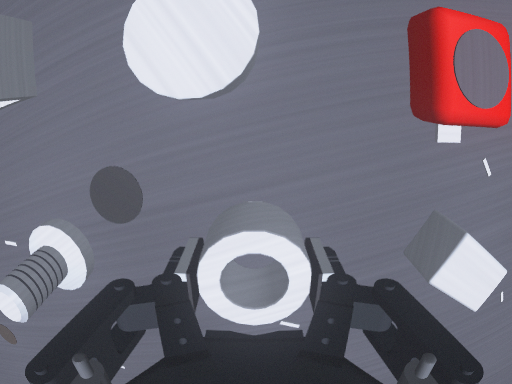

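The wrist view shows the collar held squarely between the pads, around (255,270).

Call:
drive_tool:
  increments:
    - {"delta_pos": [0,0,-10],"turn": 0,"jaw": -1}
    - {"delta_pos": [0,0,-20],"turn": 0,"jaw": -1}
    - {"delta_pos": [0,0,-30],"turn": 0,"jaw": -1}
    - {"delta_pos": [0,0,-30],"turn": 0,"jaw": -1}
    - {"delta_pos": [0,-15,-20],"turn": 0,"jaw": -1}
    - {"delta_pos": [2,-30,0],"turn": 0,"jaw": -1}
    - {"delta_pos": [2,-35,0],"turn": 0,"jaw": -1}
    - {"delta_pos": [2,-35,0],"turn": 0,"jaw": -1}

```text
time: 3.7
tool_pos: [0.4583, -0.093, 0.2944]
tcp_rot: [-3.118, 0.386, -0.0]
wrist_force: [-0.3, -0.3, -5.7]
width: 0.626
grip_force: 65.0
```

Call:
drive_tool:
  increments:
    - {"delta_pos": [2,-35,0],"turn": 0,"jaw": -1}
    - {"delta_pos": [2,-35,0],"turn": 0,"jaw": -1}
    - {"delta_pos": [2,-35,0],"turn": 0,"jaw": -1}
    - {"delta_pos": [2,-35,0],"turn": 0,"jaw": -1}
    - {"delta_pos": [2,-35,0],"turn": 0,"jaw": -1}
    - {"delta_pos": [2,-35,0],"turn": 0,"jaw": -1}
    - {"delta_pos": [2,-35,0],"turn": 0,"jaw": -1}
    - {"delta_pos": [2,-35,0],"turn": 0,"jaw": -1}

```text
time: 4.37
tool_pos: [0.5412, 0.1755, 0.2932]
tcp_rot: [3.117, -0.382, -0.003]
wrist_force: [0.6, -0.6, -5.2]
width: 0.626
grip_force: 65.0
```

Call:
drive_tool:
  increments:
    - {"delta_pos": [2,-35,0],"turn": 0,"jaw": -1}
    - {"delta_pos": [2,-35,0],"turn": 0,"jaw": -1}
    - {"delta_pos": [2,-30,0],"turn": 0,"jaw": -1}
    - {"delta_pos": [0,0,0],"turn": 0,"jaw": -1}
    - {"delta_pos": [0,0,0],"turn": 0,"jaw": -1}

```text
time: 4.78
tool_pos: [0.5715, 0.271, 0.293]
tcp_rot: [3.118, -0.378, -0.003]
wrist_force: [-0.7, -0.2, -5.2]
width: 0.623
grip_force: 65.6
```

```bash
python3 - <<'E'
from h import *
to(572,266.6,None)
c=snap("wrist","w2",None,1)
E
```

```text
t4.78 pos [571.5 271.  293. ] yawx -13.83 w0.623 gf66 F [-0.7 -0.2 -5.2] tool delta [1.6 4.1 0. ]
```

View pics/w2.png

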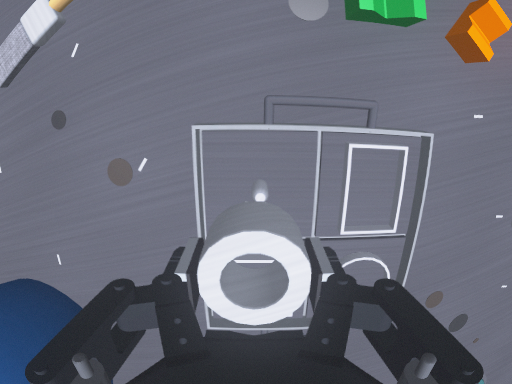

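```bash
cat >> h.py <<'E'
def wray(c,u,v,zt):
    "wrist pixel -> tool-frame point at tool z = zt (mm)"
    f=192/np.tan(np.radians(float(c["fovy"]))/2); a=np.array([u-c["cx"],v-c["cy"]]); r=np.linalg.norm(a); th=r/f
    d=np.r_[a/r*np.sin(th),np.cos(th)]; H=c["hand_eye"]; d=H[:3,:3]@d; o=H[:3,3]*1000
    return (o+d*(zt-o[2])/d[2]).round(1)
E
python3 - <<'E'
from h import *
for n,l in (("w1",[(254,278)]),("w2",[(254,277)])):
    c=np.load(f"pics/{n}.npz")
    for p in l: print(n,wray(c,*p,145.6), float(c["fovy"]))
c=np.load("pics/w2.npz"); print(wray(c,261,187,293-40)) # post tip
print(wray(c,198,276,145.6),wray(c,310,276,145.6),wray(c,254,231,145.6),wray(c,254,324,145.6))
E
```

```text
w1 [ -0.3   0.2 145.6] 65.70646984690485
w2 [  0.2   0.2 145.6] 65.70646984690485
[ 10.9   5.8 253. ]
[  0.3 -26.2 145.6] [  0.2  26.5 145.6] [ 24.2   0.2 145.6] [-30.2   0.2 145.6]
```

```bash
python3 - <<'E'
from h import *
c=np.load("pics/w2.npz"); print(wray(c,261,181,283),wray(c,261,201,253))
a=c["pixels"][165:240,225:300,::-1]; save(a,"post",None,7)
E
```

```text
[  7.3   6.5 283. ] [ -0.7   5.9 253. ]
```

View pics/post.png

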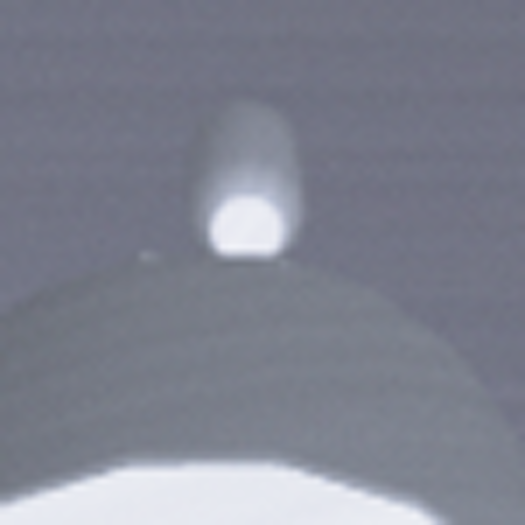

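The crop shows the post tip at about (260,198). The wrist view agrees with the top view, so the collar needs a shift of about (+3, +5) mm before lowering.

Call:
drive_tool:
  increments:
    - {"delta_pos": [3,4.8,0],"turn": 0,"jaw": -1}
    - {"delta_pos": [0,0,20],"turn": 0,"jaw": -1}
    - {"delta_pos": [0,0,20],"turn": 0,"jaw": -1}
    - {"delta_pos": [0,0,20],"turn": 0,"jaw": -1}
    - {"delta_pos": [0,0,15],"turn": 0,"jaw": -1}
    - {"delta_pos": [0,0,10],"turn": 0,"jaw": -1}
    - {"delta_pos": [0,0,6],"turn": 0,"jaw": -1}
    - {"delta_pos": [0,0,2],"turn": 0,"jaw": -1}

```text
time: 5.5
tool_pos: [0.5733, 0.2629, 0.1996]
tcp_rot: [3.117, -0.384, -0.003]
wrist_force: [0.7, 0.4, -5.1]
width: 0.628
grip_force: 65.5
```

Call:
drive_tool:
  increments:
    - {"delta_pos": [0,0,1],"turn": 0,"jaw": -1}
    - {"delta_pos": [0,0,1],"turn": 0,"jaw": -1}
    - {"delta_pos": [0,0,0],"turn": 0,"jaw": -1}

```text
time: 5.75
tool_pos: [0.5743, 0.2642, 0.1998]
tcp_rot: [-3.117, 0.383, -0.003]
wrist_force: [0.1, -0.5, -4.7]
width: 0.628
grip_force: 65.5
```

```bash
python3 - <<'E'
from h import *
to(572,266.6,195.6)
E
```

```text
t5.75 pos [574.3 264.2 199.8] yawx -14.0 w0.628 gf66 F [ 0.1 -0.5 -4.7] tool delta [-2.9 -1.7  4.2]
```

Call:
drive_tool:
  increments:
    - {"delta_pos": [-1,0,1.5],"turn": 0,"jaw": -1}
    - {"delta_pos": [0,0,1.5],"turn": 0,"jaw": -1}
    - {"delta_pos": [0,0,0.5],"turn": 0,"jaw": -1}
    - {"delta_pos": [0,0,0],"turn": 0,"jaw": -1}

```text
time: 6.08
tool_pos: [0.5729, 0.2646, 0.1957]
tcp_rot: [-3.118, 0.382, -0.001]
wrist_force: [-1.0, 0.8, -2.2]
width: 0.627
grip_force: 65.9
```

Call:
drive_tool:
  increments:
    - {"delta_pos": [0,0,0],"turn": 0,"jaw": 1}
    - {"delta_pos": [0,0,0],"turn": 0,"jaw": 1}
    - {"delta_pos": [0,0,0],"turn": 0,"jaw": 1}
    - {"delta_pos": [0,0,0],"turn": 0,"jaw": 1}
    - {"delta_pos": [0,0,-10],"turn": 0,"jaw": 1}
    - {"delta_pos": [0,0,-30],"turn": 0,"jaw": 1}
    - {"delta_pos": [0,0,-35],"turn": 0,"jaw": 1}
    - {"delta_pos": [0,0,-35],"turn": 0,"jaw": 1}

```text
time: 6.75
tool_pos: [0.5723, 0.2642, 0.3062]
tcp_rot: [3.117, -0.382, -0.002]
wrist_force: [1.0, 0.0, 0.7]
width: 1.003
grip_force: 0.0
```

```bash
python3 - <<'E'
from h import *
to(445.3,-71.8,None)
E
```

```text
t6.75 pos [572.3 264.2 306.2] yawx -13.99 w1.003 gf0 F [1.  0.  0.7] tool delta [-42.1 356.7   0.4]
```

Call:
drive_tool:
  increments:
    - {"delta_pos": [-3.8,32.5,0],"turn": 0,"jaw": 1}
    - {"delta_pos": [-3.8,32.5,0],"turn": 0,"jaw": 1}
    - {"delta_pos": [-3.8,32.5,0],"turn": 0,"jaw": 1}
    - {"delta_pos": [-3.8,32.5,0],"turn": 0,"jaw": 1}
    - {"delta_pos": [-3.8,32.5,0],"turn": 0,"jaw": 1}
    - {"delta_pos": [-3.8,32.5,0],"turn": 0,"jaw": 1}
    - {"delta_pos": [-3.8,32.5,0],"turn": 0,"jaw": 1}
    - {"delta_pos": [-3.8,32.5,0],"turn": 0,"jaw": 1}

```text
time: 7.42
tool_pos: [0.4797, 0.0182, 0.3063]
tcp_rot: [-3.118, 0.382, -0.003]
wrist_force: [1.4, -0.9, 0.5]
width: 0.998
grip_force: 0.0
```

Call:
drive_tool:
  increments:
    - {"delta_pos": [-3.8,32.5,0],"turn": 0,"jaw": 1}
    - {"delta_pos": [-3.8,32.5,0],"turn": 0,"jaw": 1}
    - {"delta_pos": [-3.8,32.5,0],"turn": 0,"jaw": 1}
    - {"delta_pos": [0,0,0],"turn": 0,"jaw": 1}
    - {"delta_pos": [0,0,0],"turn": 0,"jaw": 1}

```text
time: 7.83
tool_pos: [0.4454, -0.0738, 0.3061]
tcp_rot: [-3.117, 0.389, -0.002]
wrist_force: [1.0, 0.7, 0.3]
width: 1.001
grip_force: 0.0
```

```bash
python3 - <<'E'
from h import *
to(445.3,-71.8,207)
c=snap("wrist","w3",None,1)
E
```

```text
t7.83 pos [445.4 -73.8 306.1] yawx -14.21 w1.001 gf0 F [1.  0.7 0.3] tool delta [-0.7 -1.9 99.1]
```

View pics/w3.png

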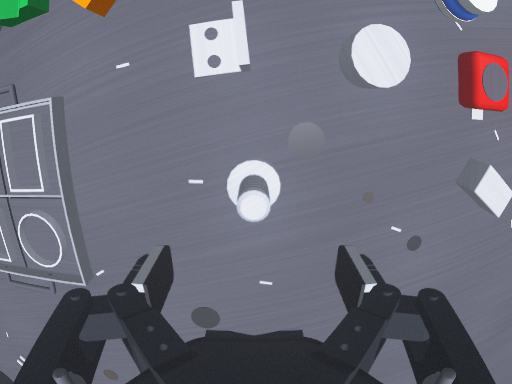

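The jack's stem top is at (254,206) and its foot is centred at about (254,185).

```bash
python3 - <<'E'
from h import *
c=np.load("pics/w3.npz"); print(wray(c,254,206,239),wray(c,254,185,294))
E
```

```text
[  0.3   0.3 239. ] [  0.3   0.3 294. ]
```

Call:
drive_tool:
  increments:
    - {"delta_pos": [-0.5,-1,20],"turn": 0,"jaw": 1}
    - {"delta_pos": [0,0,25],"turn": 0,"jaw": 1}
    - {"delta_pos": [0,0,25],"turn": 0,"jaw": 1}
    - {"delta_pos": [0,0,15],"turn": 0,"jaw": 1}
    - {"delta_pos": [0,0,10],"turn": 0,"jaw": 1}
    - {"delta_pos": [0,0,4],"turn": 0,"jaw": 1}
    - {"delta_pos": [0,0,0],"turn": 0,"jaw": 1}

```text
time: 8.47
tool_pos: [0.4457, -0.0706, 0.2057]
tcp_rot: [-3.118, 0.381, 0.002]
wrist_force: [0.0, 0.7, -0.7]
width: 1.0
grip_force: 0.0
```

Call:
drive_tool:
  increments:
    - {"delta_pos": [0,0,0],"turn": 0,"jaw": -1}
    - {"delta_pos": [0,0,0],"turn": 0,"jaw": -1}
    - {"delta_pos": [0,0,0],"turn": 0,"jaw": -1}
    - {"delta_pos": [0,0,0],"turn": 0,"jaw": -1}
    - {"delta_pos": [0,0,0],"turn": 0,"jaw": -1}
    - {"delta_pos": [0,0,0],"turn": 0,"jaw": -1}
    - {"delta_pos": [0,0,0],"turn": 0,"jaw": -1}
    - {"delta_pos": [0,0,0],"turn": 0,"jaw": -1}

```text
time: 9.13
tool_pos: [0.446, -0.0715, 0.2071]
tcp_rot: [3.118, -0.383, 0.002]
wrist_force: [-1.4, 0.1, 6.8]
width: 0.285
grip_force: 58.8
```

```bash
python3 - <<'E'
from h import *
to(445.8,190.8)
E
```

```text
t9.13 pos [446.  -71.5 207.1] yawx -14.0 w0.285 gf59 F [-1.4  0.1  6.8] tool delta [-6.370e+01 -2.545e+02 -1.000e-01]
```

Call:
drive_tool:
  increments:
    - {"delta_pos": [0,0,-10],"turn": 0,"jaw": -1}
    - {"delta_pos": [0,0,-20],"turn": 0,"jaw": -1}
    - {"delta_pos": [0,0,-25],"turn": 0,"jaw": -1}
    - {"delta_pos": [0,0,-18],"turn": 0,"jaw": -1}
    - {"delta_pos": [-4,-16,0],"turn": 0,"jaw": -1}
    - {"delta_pos": [-8,-32,0],"turn": 0,"jaw": -1}
    - {"delta_pos": [-8,-32,0],"turn": 0,"jaw": -1}
    - {"delta_pos": [-8,-32,0],"turn": 0,"jaw": -1}

```text
time: 9.8
tool_pos: [0.4447, 0.0449, 0.2792]
tcp_rot: [3.118, -0.385, -0.001]
wrist_force: [0.8, 0.1, -3.3]
width: 0.283
grip_force: 59.7
```

Call:
drive_tool:
  increments:
    - {"delta_pos": [-8,-32,0],"turn": 0,"jaw": -1}
    - {"delta_pos": [-8,-32,0],"turn": 0,"jaw": -1}
    - {"delta_pos": [-8,-32,0],"turn": 0,"jaw": -1}
    - {"delta_pos": [-8,-32,0],"turn": 0,"jaw": -1}
    - {"delta_pos": [-4,-14,0],"turn": 0,"jaw": -1}
    - {"delta_pos": [0,0,0],"turn": 0,"jaw": -1}
    - {"delta_pos": [0,0,0],"turn": 0,"jaw": -1}

```text
time: 10.38
tool_pos: [0.4442, 0.1911, 0.2788]
tcp_rot: [3.118, -0.379, -0.002]
wrist_force: [0.3, -1.7, -3.4]
width: 0.286
grip_force: 59.9
```

```bash
python3 - <<'E'
from h import *
to(445.8,190.8,217)
c=snap("wrist","w4",None,1)
E
```

```text
t10.38 pos [444.2 191.1 278.8] yawx -13.85 w0.286 gf60 F [ 0.3 -1.7 -3.4] tool delta [ 1.7 -0.2 61.8]
```

View pics/w4.png

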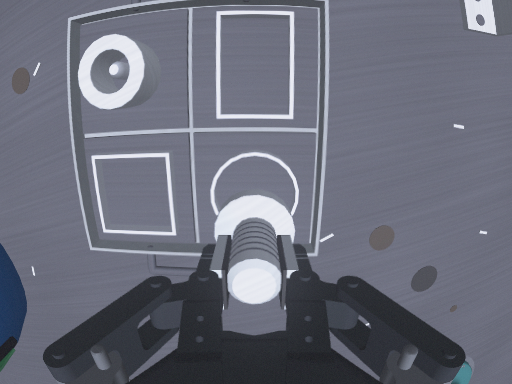

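The collar is seated around the post (112,70). The jack's foot is in line with the round rim, columns 254 and 255. Lowering.

Call:
drive_tool:
  increments:
    - {"delta_pos": [1.5,0,15],"turn": 0,"jaw": -1}
    - {"delta_pos": [0,0,18],"turn": 0,"jaw": -1}
    - {"delta_pos": [0,0,12],"turn": 0,"jaw": -1}
    - {"delta_pos": [0,0,8],"turn": 0,"jaw": -1}
    - {"delta_pos": [0,0,4],"turn": 0,"jaw": -1}
    - {"delta_pos": [0,0,2],"turn": 0,"jaw": -1}
    - {"delta_pos": [0,0,0],"turn": 0,"jaw": -1}
    - {"delta_pos": [0,0,0],"turn": 0,"jaw": -1}

```text
time: 11.1
tool_pos: [0.4468, 0.1901, 0.2208]
tcp_rot: [-3.118, 0.383, -0.002]
wrist_force: [0.5, -0.6, -3.4]
width: 0.286
grip_force: 59.9
```

Call:
drive_tool:
  increments:
    - {"delta_pos": [0,0,1.5],"turn": 0,"jaw": -1}
    - {"delta_pos": [0,0,0.5],"turn": 0,"jaw": -1}
    - {"delta_pos": [0,0,0],"turn": 0,"jaw": -1}

```text
time: 11.35
tool_pos: [0.4465, 0.1903, 0.2185]
tcp_rot: [-3.118, 0.382, -0.001]
wrist_force: [0.7, 0.4, -3.4]
width: 0.288
grip_force: 59.9
```

Call:
drive_tool:
  increments:
    - {"delta_pos": [0,0,1],"turn": 0,"jaw": -1}
    - {"delta_pos": [0,0,1],"turn": 0,"jaw": -1}
    - {"delta_pos": [0,0,0],"turn": 0,"jaw": -1}

```text
time: 11.6
tool_pos: [0.4466, 0.1904, 0.2171]
tcp_rot: [-3.118, 0.382, -0.001]
wrist_force: [-2.3, -1.6, 3.7]
width: 0.283
grip_force: 60.6
```

Call:
drive_tool:
  increments:
    - {"delta_pos": [0,0,0],"turn": 0,"jaw": 1}
    - {"delta_pos": [0,0,0],"turn": 0,"jaw": 1}
    - {"delta_pos": [0,0,0],"turn": 0,"jaw": 1}
    - {"delta_pos": [0,0,0],"turn": 0,"jaw": 1}
    - {"delta_pos": [0,0,0],"turn": 0,"jaw": 1}
    - {"delta_pos": [0,0,-20],"turn": 0,"jaw": 1}
    - {"delta_pos": [0,0,-30],"turn": 0,"jaw": 1}
    - {"delta_pos": [0,0,-33],"turn": 0,"jaw": 1}

```text
time: 12.27
tool_pos: [0.4453, 0.1898, 0.2983]
tcp_rot: [3.116, -0.382, -0.007]
wrist_force: [0.3, 0.9, 0.0]
width: 0.998
grip_force: 0.0
```

```bash
python3 - <<'E'
from h import *
to(673.8,-85)
E
```

```text
t12.27 pos [445.3 189.8 298.3] yawx -13.99 w0.998 gf0 F [0.3 0.9 0. ] tool delta [288.2 211.4  -0.6]
```

Call:
drive_tool:
  increments:
    - {"delta_pos": [24,17.6,0],"turn": 0,"jaw": 1}
    - {"delta_pos": [24,17.6,0],"turn": 0,"jaw": 1}
    - {"delta_pos": [24,17.6,0],"turn": 0,"jaw": 1}
    - {"delta_pos": [24,17.6,0],"turn": 0,"jaw": 1}
    - {"delta_pos": [24,17.6,0],"turn": 0,"jaw": 1}
    - {"delta_pos": [24,17.6,0],"turn": 0,"jaw": 1}
    - {"delta_pos": [24,17.6,0],"turn": 0,"jaw": 1}
    - {"delta_pos": [24,17.6,0],"turn": 0,"jaw": 1}

```text
time: 12.93
tool_pos: [0.5993, 0.0059, 0.299]
tcp_rot: [-3.118, 0.383, 0.0]
wrist_force: [0.1, 0.8, 0.3]
width: 1.001
grip_force: 0.0
```

Call:
drive_tool:
  increments:
    - {"delta_pos": [24,17.6,0],"turn": 0,"jaw": 1}
    - {"delta_pos": [24,17.6,0],"turn": 0,"jaw": 1}
    - {"delta_pos": [24,17.6,0],"turn": 0,"jaw": 1}
    - {"delta_pos": [24,17.6,0],"turn": 0,"jaw": 1}
    - {"delta_pos": [0,0,0],"turn": -0.11,"jaw": 1}
    - {"delta_pos": [0,0,0],"turn": 0,"jaw": 1}
    - {"delta_pos": [0,0,0],"turn": 0,"jaw": 1}

```text
time: 13.52
tool_pos: [0.6745, -0.0846, 0.2985]
tcp_rot: [-3.134, 0.216, 0.002]
wrist_force: [-0.2, -0.4, -0.7]
width: 0.999
grip_force: 0.0
```

```bash
python3 - <<'E'
from h import *
to(673.8,-85,180)
c=snap("wrist","w5",None,1)
E
```

```text
t13.52 pos [674.5 -84.6 298.5] yawx -7.87 w0.999 gf0 F [-0.2 -0.4 -0.7] tool delta [ -0.5   0.6 118.5]
```

View pics/w5.png

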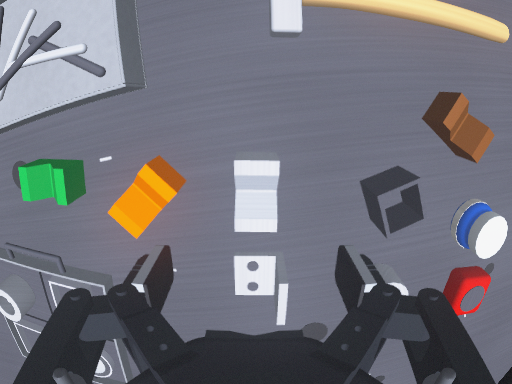

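The V-block is aligned with the jaws, columns 235–280 and rows 160–232. The orange look-alike's corner is near the left finger, so I'll pre-close the jaws partly before descending.

```bash
python3 - <<'E'
from h import *
c=np.load("pics/w5.npz")
for p in [(235,160),(280,160),(235,232),(278,232),(257,196),(186,182),(361,181),(387,237)]: print(p,wray(c,*p,260.5))
E
```

```text
(235, 160) [ 31.  -14.7 260.5]
(280, 160) [ 31.   20.9 260.5]
(235, 232) [-31.8 -16.  260.5]
(278, 232) [-31.8  20.9 260.5]
(257, 196) [  0.9   2.8 260.5]
(186, 182) [ 13.  -55.5 260.5]
(361, 181) [ 14.   90.5 260.5]
(387, 237) [-39.9 124.3 260.5]
```

Call:
drive_tool:
  increments:
    - {"delta_pos": [0,0,0],"turn": 0,"jaw": 0.3}
    - {"delta_pos": [0,0,0],"turn": 0,"jaw": 0.3}
    - {"delta_pos": [0,0,0],"turn": 0,"jaw": 0.3}
    - {"delta_pos": [0,0,0],"turn": 0,"jaw": 0.3}

```text
time: 13.9
tool_pos: [0.6745, -0.0838, 0.2994]
tcp_rot: [-3.135, 0.21, -0.0]
wrist_force: [0.5, 0.7, -0.7]
width: 0.65
grip_force: 0.0
```

Call:
drive_tool:
  increments:
    - {"delta_pos": [0,2,20],"turn": 0,"jaw": 0.3}
    - {"delta_pos": [0,0,25],"turn": 0,"jaw": 0.3}
    - {"delta_pos": [0,0,25],"turn": 0,"jaw": 0.3}
    - {"delta_pos": [0,0,20],"turn": 0,"jaw": 0.3}
    - {"delta_pos": [0,0,15],"turn": 0,"jaw": 0.3}
    - {"delta_pos": [0,0,7],"turn": 0,"jaw": 0.3}
    - {"delta_pos": [0,0,3],"turn": 0,"jaw": 0.3}
    - {"delta_pos": [0,0,0],"turn": 0,"jaw": 0.3}

```text
time: 14.57
tool_pos: [0.6745, -0.0862, 0.184]
tcp_rot: [-3.134, 0.211, 0.001]
wrist_force: [-0.0, 1.0, -0.3]
width: 0.652
grip_force: 0.0
```

Call:
drive_tool:
  increments:
    - {"delta_pos": [0,0,0],"turn": 0,"jaw": -1}
    - {"delta_pos": [0,0,0],"turn": 0,"jaw": -1}
    - {"delta_pos": [0,0,0],"turn": 0,"jaw": -1}
    - {"delta_pos": [0,0,0],"turn": 0,"jaw": -1}
    - {"delta_pos": [0,0,0],"turn": 0,"jaw": -1}
    - {"delta_pos": [0,0,0],"turn": 0,"jaw": -1}

```text
time: 15.07
tool_pos: [0.6755, -0.0865, 0.1863]
tcp_rot: [3.134, -0.211, 0.006]
wrist_force: [-0.0, 0.4, 6.2]
width: 0.407
grip_force: 62.2
```

```bash
python3 - <<'E'
from h import *
to(546.8,165.6,None)
E
```

```text
t15.07 pos [675.5 -86.5 186.3] yawx -7.7 w0.407 gf62 F [-0.   0.4  6.2] tool delta [-161.3 -232.5   -0.6]
```

Call:
drive_tool:
  increments:
    - {"delta_pos": [0,0,-10],"turn": 0,"jaw": -1}
    - {"delta_pos": [0,0,-20],"turn": 0,"jaw": -1}
    - {"delta_pos": [0,0,-30],"turn": 0,"jaw": -1}
    - {"delta_pos": [0,0,-30],"turn": 0,"jaw": -1}
    - {"delta_pos": [-9,-13,0],"turn": 0,"jaw": -1}
    - {"delta_pos": [-18,-26,0],"turn": 0,"jaw": -1}
    - {"delta_pos": [-18,-26,0],"turn": 0,"jaw": -1}
    - {"delta_pos": [-18,-26,0],"turn": 0,"jaw": -1}

```text
time: 15.73
tool_pos: [0.6221, 0.0132, 0.2725]
tcp_rot: [-3.134, 0.213, 0.006]
wrist_force: [0.5, 0.9, -6.7]
width: 0.401
grip_force: 61.0
```

Call:
drive_tool:
  increments:
    - {"delta_pos": [-18,-26,0],"turn": 0,"jaw": -1}
    - {"delta_pos": [-18,-26,0],"turn": 0,"jaw": -1}
    - {"delta_pos": [-18,-26,0],"turn": 0,"jaw": -1}
    - {"delta_pos": [-18,-26,0],"turn": 0,"jaw": -1}
    - {"delta_pos": [-18,-25,0],"turn": 0,"jaw": -1}
    - {"delta_pos": [-8,-12,0],"turn": 0.055,"jaw": -1}
    - {"delta_pos": [0,0,0],"turn": 0.055,"jaw": -1}
    - {"delta_pos": [0,0,0],"turn": 0,"jaw": -1}

```text
time: 16.4
tool_pos: [0.5438, 0.1663, 0.2725]
tcp_rot: [3.117, -0.381, -0.005]
wrist_force: [0.1, 0.6, -5.4]
width: 0.403
grip_force: 61.1
```

```bash
python3 - <<'E'
from h import *
to(546.8,165.6,196)
c=snap("wrist","w6",None,1)
E
```

```text
t16.40 pos [543.8 166.3 272.5] yawx -13.92 w0.403 gf61 F [ 0.1  0.6 -5.4] tool delta [ 3.3 -0.2 76.5]
```

View pics/w6.png

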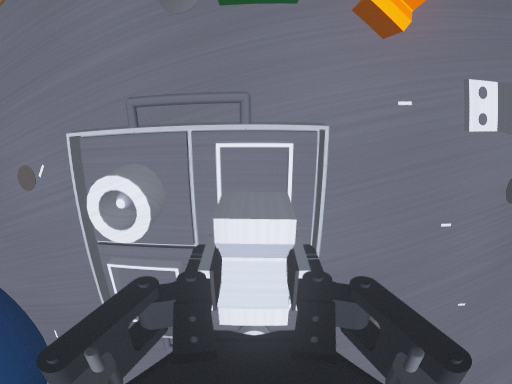

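The V-block is held groove up. Its top edges lie at about (214–295, 219) and (218–291, 322), and the oblong rim is in line behind it.

```bash
python3 - <<'E'
from h import *
c=np.load("pics/w6.npz")
for p in [(214,220),(295,218),(218,323),(291,322)]: print(p,wray(c,*p,148.5))
for p in [(218,145),(291,145)]: print(p,wray(c,*p,250.5))
E
```

```text
(214, 220) [ 28.  -17.3 148.5]
(295, 218) [ 28.9  18.  148.5]
(218, 323) [-32.6 -19.  148.5]
(291, 322) [-31.9  19.8 148.5]
(218, 145) [ 44.8 -26.7 250.5]
(291, 145) [ 44.8  28.1 250.5]
```

Call:
drive_tool:
  increments:
    - {"delta_pos": [5,0.3,10],"turn": 0,"jaw": -1}
    - {"delta_pos": [0,0,20],"turn": 0,"jaw": -1}
    - {"delta_pos": [0,0,18],"turn": 0,"jaw": -1}
    - {"delta_pos": [0,0,12],"turn": 0,"jaw": -1}
    - {"delta_pos": [0,0,8],"turn": 0,"jaw": -1}
    - {"delta_pos": [0,0,4],"turn": 0,"jaw": -1}
    - {"delta_pos": [0,0,1],"turn": 0,"jaw": -1}
    - {"delta_pos": [0,0,0],"turn": 0,"jaw": -1}

```text
time: 17.12
tool_pos: [0.5511, 0.1635, 0.2013]
tcp_rot: [-3.118, 0.383, -0.001]
wrist_force: [0.3, 0.1, -6.4]
width: 0.395
grip_force: 61.1
```

Call:
drive_tool:
  increments:
    - {"delta_pos": [0,0,1.5],"turn": 0,"jaw": -1}
    - {"delta_pos": [0,0,0.5],"turn": 0,"jaw": -1}
    - {"delta_pos": [0,0,0],"turn": 0,"jaw": -1}

```text
time: 17.37
tool_pos: [0.5511, 0.1638, 0.1999]
tcp_rot: [-3.118, 0.382, -0.002]
wrist_force: [0.6, -0.2, -5.7]
width: 0.401
grip_force: 61.1
```

Call:
drive_tool:
  increments:
    - {"delta_pos": [-1,-0.5,1.5],"turn": 0,"jaw": -1}
    - {"delta_pos": [0,0,1.5],"turn": 0,"jaw": -1}
    - {"delta_pos": [0,0,0],"turn": 0,"jaw": -1}

```text
time: 17.62
tool_pos: [0.5499, 0.1645, 0.1963]
tcp_rot: [-3.118, 0.382, -0.001]
wrist_force: [0.0, 0.2, -5.2]
width: 0.399
grip_force: 61.2
```

Call:
drive_tool:
  increments:
    - {"delta_pos": [0,0,1],"turn": 0,"jaw": -1}
    - {"delta_pos": [0,0,0.5],"turn": 0,"jaw": -1}
    - {"delta_pos": [0,0,0],"turn": 0,"jaw": -1}

```text
time: 17.87
tool_pos: [0.55, 0.1645, 0.1963]
tcp_rot: [-3.118, 0.382, 0.0]
wrist_force: [-4.9, -1.9, 5.6]
width: 0.403
grip_force: 62.4
```

Call:
drive_tool:
  increments:
    - {"delta_pos": [0,0,0],"turn": 0,"jaw": 0.5}
    - {"delta_pos": [0,0,0],"turn": 0,"jaw": 0.5}
    - {"delta_pos": [0,0,0],"turn": 0,"jaw": 0.5}
    - {"delta_pos": [0,0,0],"turn": 0,"jaw": 0.5}
    - {"delta_pos": [0,0,-15],"turn": 0,"jaw": 1}
    - {"delta_pos": [0,0,-30],"turn": 0,"jaw": 1}
    - {"delta_pos": [0,0,-35],"turn": 0,"jaw": 1}
    - {"delta_pos": [0,0,-25],"turn": 0,"jaw": 1}

```text
time: 18.53
tool_pos: [0.5504, 0.1645, 0.302]
tcp_rot: [-3.118, 0.383, -0.003]
wrist_force: [0.5, 0.9, 1.3]
width: 1.002
grip_force: 0.0
```

```bash
python3 - <<'E'
from h import *
to(574,-95)
E
```

```text
t18.53 pos [550.4 164.5 302. ] yawx -13.99 w1.002 gf0 F [0.5 0.9 1.3] tool delta [ 8.57e+01  2.46e+02 -1.00e-01]
```

Call:
drive_tool:
  increments:
    - {"delta_pos": [10.7,30.8,0],"turn": 0,"jaw": 1}
    - {"delta_pos": [10.7,30.8,0],"turn": 0,"jaw": 1}
    - {"delta_pos": [10.7,30.8,0],"turn": 0,"jaw": 1}
    - {"delta_pos": [10.7,30.8,0],"turn": 0,"jaw": 1}
    - {"delta_pos": [10.7,30.8,0],"turn": 0,"jaw": 1}
    - {"delta_pos": [10.7,30.8,0],"turn": 0,"jaw": 1}
    - {"delta_pos": [10.7,30.8,0],"turn": 0,"jaw": 1}
    - {"delta_pos": [10.7,30.8,0],"turn": 0,"jaw": 1}

```text
time: 19.2
tool_pos: [0.5733, -0.0971, 0.2999]
tcp_rot: [3.118, -0.383, 0.001]
wrist_force: [1.2, 0.5, -0.5]
width: 0.999
grip_force: 0.0
```

Call:
drive_tool:
  increments:
    - {"delta_pos": [0,0,0],"turn": -0.115,"jaw": 1}
    - {"delta_pos": [0,0,0],"turn": 0,"jaw": 1}
    - {"delta_pos": [0,0,0],"turn": 0,"jaw": 1}

```text
time: 19.45
tool_pos: [0.5733, -0.0958, 0.2996]
tcp_rot: [-3.134, 0.209, 0.0]
wrist_force: [0.0, -0.1, -0.3]
width: 1.002
grip_force: 0.0
```

```bash
python3 - <<'E'
from h import *
to(574,-95,203)
c=snap("wrist","w7",None,1)
E
```

```text
t19.45 pos [573.3 -95.8 299.6] yawx -7.62 w1.002 gf0 F [ 0.  -0.1 -0.3] tool delta [ 0.6 -0.8 96.6]
```

View pics/w7.png

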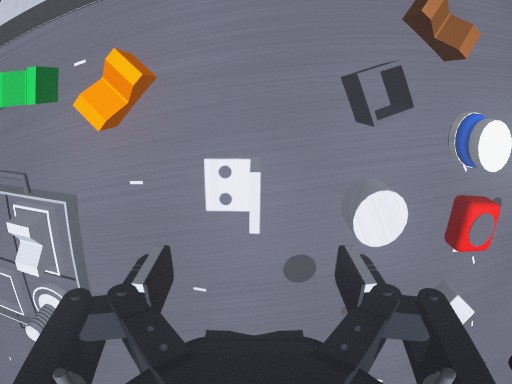

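The leg's top spans (250–260, 171–234), centred on the jaws at about column 255, with the slug well clear.

```bash
python3 - <<'E'
from h import *
c=np.load("pics/w7.npz")
for p in [(250,171),(260,171),(249,234),(260,234)]: print(p,wray(c,*p,243.6))
E
```

```text
(250, 171) [ 26.2  -2.7 243.6]
(260, 171) [ 26.2   4.7 243.6]
(249, 234) [-25.4  -3.7 243.6]
(260, 234) [-25.4   5.1 243.6]
```

Call:
drive_tool:
  increments:
    - {"delta_pos": [0.5,0,15],"turn": 0,"jaw": 0.6}
    - {"delta_pos": [0,0,25],"turn": 0,"jaw": 0.4}
    - {"delta_pos": [0,0,25],"turn": 0,"jaw": 0.4}
    - {"delta_pos": [0,0,20],"turn": 0,"jaw": 0.4}
    - {"delta_pos": [0,0,10],"turn": 0,"jaw": 0.4}
    - {"delta_pos": [0,0,6],"turn": 0,"jaw": 0.4}
    - {"delta_pos": [0,0,0],"turn": 0,"jaw": 0.4}

```text
time: 20.08
tool_pos: [0.5734, -0.0946, 0.1975]
tcp_rot: [-3.135, 0.202, 0.004]
wrist_force: [0.2, 0.8, -0.2]
width: 0.696
grip_force: 0.0
```

Call:
drive_tool:
  increments:
    - {"delta_pos": [0,0,0],"turn": 0,"jaw": -1}
    - {"delta_pos": [0,0,0],"turn": 0,"jaw": -1}
    - {"delta_pos": [0,0,0],"turn": 0,"jaw": -1}
    - {"delta_pos": [0,0,0],"turn": 0,"jaw": -1}
    - {"delta_pos": [0,0,0],"turn": 0,"jaw": -1}
    - {"delta_pos": [0,0,0],"turn": 0,"jaw": -1}
    - {"delta_pos": [0,0,0],"turn": 0,"jaw": -1}
    - {"delta_pos": [0,0,0],"turn": 0,"jaw": -1}

```text
time: 20.75
tool_pos: [0.5746, -0.0957, 0.2001]
tcp_rot: [3.135, -0.203, 0.004]
wrist_force: [-0.0, -0.8, 6.9]
width: 0.083
grip_force: 59.7
```

```bash
python3 - <<'E'
from h import *
v=np.array([.242,.970])
# stop +x ends up along -v (tool +y); leg target = sq centre - 21*v
t=np.array([471,291.8])-21*v; print(t); to(*t)
E
```

```text
[465.918 271.43 ]
t20.75 pos [574.6 -95.7 200.1] yawx -7.41 w0.083 gf60 F [-0.  -0.8  6.9] tool delta [-155.2 -350.1   -0.5]
```

Call:
drive_tool:
  increments:
    - {"delta_pos": [0,0,-10],"turn": 0,"jaw": -1}
    - {"delta_pos": [0,0,-20],"turn": 0,"jaw": -1}
    - {"delta_pos": [0,0,-35],"turn": 0,"jaw": -1}
    - {"delta_pos": [0,0,-35],"turn": 0,"jaw": -1}
    - {"delta_pos": [-6,-14,-10],"turn": 0,"jaw": -1}
    - {"delta_pos": [-13,-29.2,0],"turn": 0,"jaw": -1}
    - {"delta_pos": [-13,-29.2,0],"turn": 0,"jaw": -1}
    - {"delta_pos": [-13,-29.2,0],"turn": 0,"jaw": -1}

```text
time: 21.42
tool_pos: [0.5409, 0.0123, 0.3081]
tcp_rot: [-3.134, 0.205, 0.003]
wrist_force: [0.2, 0.9, -3.0]
width: 0.078
grip_force: 58.8
```

Call:
drive_tool:
  increments:
    - {"delta_pos": [-13,-29.2,0],"turn": 0,"jaw": -1}
    - {"delta_pos": [-13,-29.2,0],"turn": 0,"jaw": -1}
    - {"delta_pos": [-13,-29.2,0],"turn": 0,"jaw": -1}
    - {"delta_pos": [-13,-29.2,0],"turn": 0,"jaw": -1}
    - {"delta_pos": [-13,-29.2,0],"turn": 0,"jaw": -1}
    - {"delta_pos": [-13,-29.2,0],"turn": 0,"jaw": -1}
    - {"delta_pos": [-13,-29.2,0],"turn": 0,"jaw": -1}
    - {"delta_pos": [-13,-29.2,0],"turn": 0,"jaw": -1}

```text
time: 22.08
tool_pos: [0.4672, 0.2575, 0.3074]
tcp_rot: [3.134, -0.203, -0.004]
wrist_force: [0.6, 0.6, -3.5]
width: 0.082
grip_force: 58.8
```

Call:
drive_tool:
  increments:
    - {"delta_pos": [-6,-14,0],"turn": 0,"jaw": -1}
    - {"delta_pos": [0,0,0],"turn": 0.115,"jaw": -1}
    - {"delta_pos": [0,0,0],"turn": 0,"jaw": -1}
    - {"delta_pos": [0,0,0],"turn": 0,"jaw": -1}

```text
time: 22.42
tool_pos: [0.464, 0.2709, 0.3076]
tcp_rot: [3.117, -0.377, -0.003]
wrist_force: [1.1, -0.0, -2.5]
width: 0.083
grip_force: 59.0
```

```bash
python3 - <<'E'
from h import *
to(465.9,271.4,210); print(bot.read_state()["q"][5])
c=snap("wrist","w8",None,1)
E
```

```text
t22.42 pos [464.  270.9 307.6] yawx -13.78 w0.083 gf59 F [ 1.1 -0.  -2.5] tool delta [ 2.  -1.1 97.5]
2.29353246184816
```

View pics/w8.png

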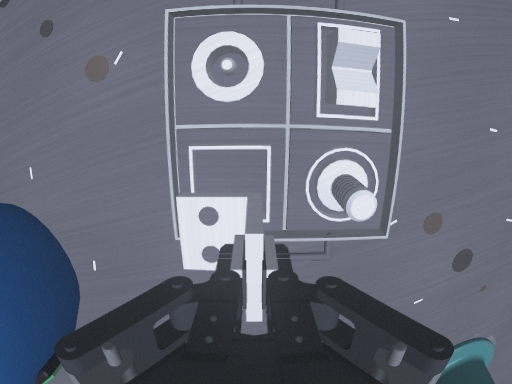

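The collar, V-block and jack all look seated. The angle stop is held upright, its foot at (178–262, 194–270), in line with the square pocket. Lowering.

Call:
drive_tool:
  increments:
    - {"delta_pos": [2,-1,15],"turn": 0,"jaw": -1}
    - {"delta_pos": [0,0,25],"turn": 0,"jaw": -1}
    - {"delta_pos": [0,0,22],"turn": 0,"jaw": -1}
    - {"delta_pos": [0,0,15],"turn": 0,"jaw": -1}
    - {"delta_pos": [0,0,10],"turn": 0,"jaw": -1}
    - {"delta_pos": [0,0,5],"turn": 0,"jaw": -1}
    - {"delta_pos": [0,0,1],"turn": 0,"jaw": -1}
    - {"delta_pos": [0,0,0],"turn": 0,"jaw": -1}

```text
time: 23.13
tool_pos: [0.4677, 0.2711, 0.216]
tcp_rot: [-3.118, 0.383, -0.001]
wrist_force: [0.1, -0.5, -2.8]
width: 0.084
grip_force: 58.9
```

Call:
drive_tool:
  increments:
    - {"delta_pos": [0,0,1],"turn": 0,"jaw": -1}
    - {"delta_pos": [0,0,0.5],"turn": 0,"jaw": -1}
    - {"delta_pos": [0,0,0],"turn": 0,"jaw": -1}

```text
time: 23.38
tool_pos: [0.4677, 0.2715, 0.2151]
tcp_rot: [-3.117, 0.382, -0.002]
wrist_force: [-0.9, 0.8, -3.0]
width: 0.084
grip_force: 58.9
```

Call:
drive_tool:
  increments:
    - {"delta_pos": [0,0,2],"turn": 0,"jaw": -1}
    - {"delta_pos": [0,0,1.5],"turn": 0,"jaw": -1}
    - {"delta_pos": [0,0,0.5],"turn": 0,"jaw": -1}
    - {"delta_pos": [0,0,0],"turn": 0,"jaw": -1}

```text
time: 23.72
tool_pos: [0.4673, 0.2713, 0.2102]
tcp_rot: [-3.118, 0.383, -0.0]
wrist_force: [0.7, -0.0, -2.8]
width: 0.079
grip_force: 59.0
```

Call:
drive_tool:
  increments:
    - {"delta_pos": [0,0,0.7],"turn": 0,"jaw": -1}
    - {"delta_pos": [0,0,0],"turn": 0,"jaw": -1}

```text
time: 23.88
tool_pos: [0.4673, 0.2713, 0.2101]
tcp_rot: [3.118, -0.383, -0.0]
wrist_force: [-1.8, -1.8, 3.2]
width: 0.085
grip_force: 59.8
```

Touching the floor. Release, rise and look.

Call:
drive_tool:
  increments:
    - {"delta_pos": [0,0,0],"turn": 0,"jaw": -0.2}
    - {"delta_pos": [0,0,0],"turn": 0,"jaw": -0.2}
    - {"delta_pos": [0,0,0],"turn": 0,"jaw": -0.2}
    - {"delta_pos": [0,0,-15],"turn": 0,"jaw": -0.2}
    - {"delta_pos": [0,0,-30],"turn": 0,"jaw": -0.2}
    - {"delta_pos": [0,0,-40],"turn": 0,"jaw": -0.2}
    - {"delta_pos": [0,0,-40],"turn": 0,"jaw": -0.2}

```text
time: 24.47
tool_pos: [0.4667, 0.2709, 0.3346]
tcp_rot: [3.117, -0.383, -0.004]
wrist_force: [0.7, 0.7, 0.2]
width: 0.403
grip_force: 0.0
```

Call:
drive_tool:
  increments:
    - {"delta_pos": [-20,30,-10],"turn": 0,"jaw": 0}
    - {"delta_pos": [-20,35,0],"turn": 0,"jaw": 0}
    - {"delta_pos": [0,40,0],"turn": 0,"jaw": 0}
    - {"delta_pos": [0,40,0],"turn": 0,"jaw": 0}
    - {"delta_pos": [0,40,0],"turn": 0,"jaw": 0}
    - {"delta_pos": [0,40,0],"turn": 0,"jaw": 0}
    - {"delta_pos": [0,40,0],"turn": 0,"jaw": 0}
    - {"delta_pos": [0,0,0],"turn": 0,"jaw": 0}

```text
time: 25.13
tool_pos: [0.3628, 0.0187, 0.3444]
tcp_rot: [3.114, -0.393, 0.001]
wrist_force: [-0.1, -0.6, 0.1]
width: 0.499
grip_force: 0.0
```

```bash
python3 - <<'E'
from h import *
c=snap("top","top1"); d=snap("scene","sc1")
a=cv2.resize(c["pixels"][155:290,90:225,::-1],(550,550),interpolation=cv2.INTER_CUBIC)
b=cv2.resize(c["pixels"][110:290,270:435,::-1],(250,273)); s=cv2.resize(d["pixels"][200:310,260:410,::-1],(250,183))
o=np.zeros((550,800,3),np.uint8); o[:,:550]=a; o[:273,550:]=b; o[273:456,550:]=s; cv2.imwrite("pics/end.png",o)
to(0,0)
E
```

```text
t25.23 pos [364.2  22.3 344.7] yawx -14.29 w0.503 gf0 F [-0.2 -0.1  0.7] tool delta [-347.4  111.5   -0.5]
```

View pics/end.png

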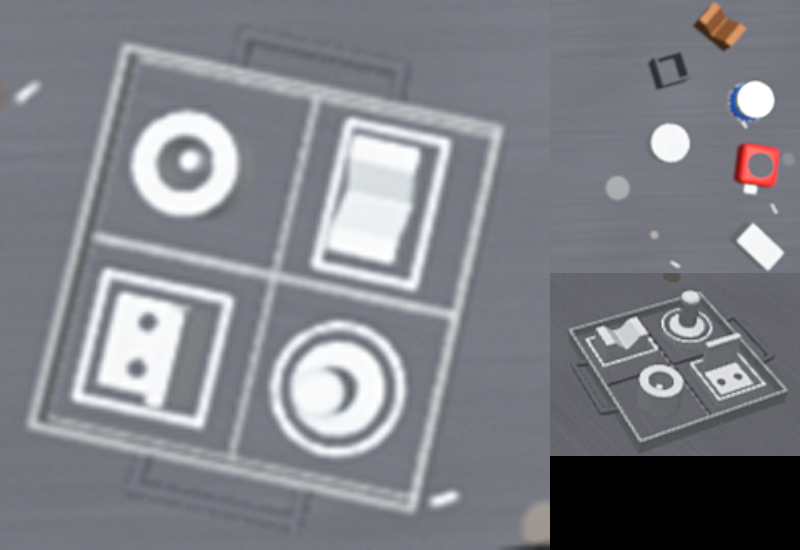

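The final view shows the collar round the post (185,163), and the V-block groove-up in its pocket (370,200). The angle stop is on its foot in the square pocket (150,345) and the jack upright in the round pocket (340,388). The slug and plain block haven't moved, so I'm handing in.

```bash
python3 -c "
from workcell import bot
print(bot.finish_job())"
```

```text
the job is handed in; nothing more can be done
None
```

All four pieces are seated in their caddy holders and the slug and plain block are where they started; I handed the job in at about 25 s of the 96 s allowed, and the hand-in returned no verdict.

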